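# Load the orbital shaker with the pond samples

### The arm

A 6-joint arm with a two-finger parallel gripper is mounted at the origin on the work surface; the furniture and walls round the work are solid. World frame = base frame: x ahead of the robot, y to its left, z up, the work surface at z = 0. Lengths are in m, angles in rad, forces in N, time in s.
With the tool pointing down it reaches from about 0.225 to 0.875 m from the base axis. Payload 3.4 kg.
Tool frame: the origin (TCP) lies at the very end of the fingers, on their centre line; the grasp point (between the pads) lies 19 mm behind it; z points along the fingers, y is the line along which they close (so a half turn about z gives the same grasp; the last joint's range is limited). The gripper opens to 85 mm and grips with 20 to 120 N. Pads are 22 mm wide; open, the fingers measure 114 mm over their backs; the gripper's body (76 mm by 85 mm) begins 54 mm behind the grasp point. The pads swing forward as they close: fully open they stand 13 mm farther back than shut.
Start: joints at [0.986, 0.276, 1.505, -0, 1.361, -0.121], TCP at [0.257, 0.514, 0.231] pointing down, gripper open.
Joint ranges: [-2.89, 2.89], [-0.75, 2.08], [0.22, 2.7], [-1.18, 4.32], [0.11, 2.71], [-2.7, 2.7]. Speed limits (rad/s): [2.57, 2.57, 3.14, 3.14, 3.14, 3.14].

### API

Orientations are given as a unit quaternion [w, x, y, z].
In Python, from cell import robot, imaging, job, spotter gives the robot as it stands.
- The arm moves only by the tool apply_moves, never from a script. Its arguments are lists of equal length, an entry for each row: "twist": the turn, a rotation vector about the world's x, y, z as a fraction of full scale, a list of three; "delta_pos": the shift along the world's x, y, z as a fraction of full scale, a list of three; "gripper": the opening, from 0 (shut) to 1 (fully open). In form: {"twist": [[rx, ry, rz], ...], "delta_pos": [[dx, dy, dz], ...], "gripper": [gripper, ...]}. A call has 1 to 5 rows; each row shifts and turns the commanded pose from where the row before left it; what a row does not reach is not made up. Full scale, the value 1, is 40 mm for a shift and 6 degrees for a turn. A row lasts 1/10 s, in which the tool goes at most 50 mm and 8.59 degrees, less where a joint would pass 70% of its speed; a pose out of reach is approached as far as the arm can. A call with a number of a shift or a turn outside -1 to 1 is refused whole. A call with a gripper value outside its range is refused whole. The fingers move at their own pace and stop on an object; "grip_force" is the grip in N (left out, the last holds). Time passes only in rows, so rows that do not move let the fingers close. It gives the time, the measured TCP pose, the force, the opening and the grip force at its end, in the units of the state.
- robot.state(): the state, without advancing time (a new reading comes with each control period).
- imaging.get_image(name): name is "scene" or "top"; returns the picture (400x640x3 uint8, blue, green, red); there is no depth.
- imaging.camera_params(name): a dict with "mtx" (3x3 intrinsics, pixels), "D" ([k1, k2, p1, p2, k3] as OpenCV has them; the pictures are not rectified), "R" (3x3) and "t" (3): a world point X has camera coordinates R X + t. Camera axes: x right, y down, z forward; pixel columns grow to the right and rows downward; lengths in m; the calibration is good to about 2 mm. A picture is of the moment at which its call begins. camera_params takes no time and is no camera call.
- job.sign_off(): hands the job in; it is judged then, once.
Trained networks look in the newest picture that a camera, given by its name, has taken for a name from the list of things; names that differ only in an ending like _2 or _b are one class to them, and where a whole thing is asked for, a point or a joint stands for the part that bears it (a point fixed in the world has none). Each returns a list of dicts, best first, with "conf" (0 to 1); they miss things now and then, are a little off and sometimes report something else, mostly with a low value. They report only what shows in the picture. A call takes as long as a camera call. They do not tell look-alikes from the thing itself.
- spotter.find_in(camera, thing): "box" ([centre column, centre row, width, height] as shares, 0 to 1, of the picture: columns of its width, rows of its height, round what is visible of it).
- spotter.tip_of(camera, thing): "point" ([column, row] as shares, 0 to 1, of the picture: columns of its width, rows of its height: a listed point, or the origin of a listed thing).
The state is a dict: "t": time; "joints": joint angles; "qd": joint speeds; "effort": joint torques, N m; "ee_pos": TCP position; "ee_rot": TCP orientation; "force": force on the tool from outside, world axes, zero at the start; "moment": the same for the moment, N m; "width": finger opening in m; "grip_force": force on a finger pad.
Only numpy, scipy, OpenCV 4.12 (cv2) and the standard library are available. Lean on these libraries where they do the work, as an engineer would, in place of code of your own. Each camera call takes 0.05 s, during which the arm holds its last target. There are 200 camera calls.

### The job

Load the shaker for its mixing run: stand the sample jar, the small glass bottle and the square culture bottle each in the clamp made for its shape and size, and lay the conical tube in the two-forked tube cradle, every one fully down in its place and let go. Keep the three standing vessels upright all the time, and do not push the petri dish or the slide box that lie beside them out of place.

Things in the scene. Friction and masses are not known exactly. Their poses are not given: they have to be found in the camera images.
- jar_center (a point): the sample jar: squat round jar with a black screw lid, 62 mm in diameter (lid 60 mm) and 66 mm high, 140 g, standing on the table. This point is its centre, 33 mm above its underside; its z axis points up. The lid is fixed. To set it in its clamp hold it by its upper half, clear of the clamp's legs
- bottle_center (a point): the small glass bottle: round body 54 mm in diameter, straight up to 39 mm, then narrowing to a neck, and a broad ribbed lavender screw cap, 52 mm in diameter, straight from 69 mm to the top at 99 mm, fixed and firm enough to carry the bottle by; 190 g, standing on the table. This point is its centre, 49.5 mm above its underside; z up
- flask_center (a point): the square culture bottle: clear body 42 x 42 mm in plan with vertical flat sides that face its own x and y axes, sloping shoulders above 48 mm and a red screw cap (31 mm in diameter), 89 mm high in all, 50 g, standing on the table. This point is its centre, 44.5 mm above its underside; z up
- tube_center (a point): the conical tube: 15 ml plastic tube lying on the table, 112 mm long along its y axis, body 17 mm in diameter, orange cap 21 mm in diameter at its -y end (y from -56 to -43 mm), pointed at its +y end, 18 g. This point is the middle of its length, 9.5 mm above the table; z up
- jar_clamp: clamp for the jar, on the shaker's platform (top 60 mm above the table): round steel plate 3 mm thick with six short broad legs in a circle of 67 mm inner diameter that lean out to a mouth of 79 mm; legs end 15 mm above the plate's upper face, on which the jar stands. Origin on its axis at the plate's underside, z up. All clamps are screwed down and stiff
- bottle_clamp: clamp for the small glass bottle, on the same platform: round steel plate 3 mm thick with four tall narrow legs in a circle of 59 mm inner diameter and a thin dark spring round them, mouth 73 mm wide; legs end 27 mm above the plate's upper face. Origin on its axis at the plate's underside, z up
- square_clamp: clamp for the square culture bottle, on the same platform: square steel plate 3 mm thick with one broad leg in the middle of each side, 47 mm apart inside, mouth 61 mm; legs end 21 mm above the plate's upper face. Origin in its middle at the plate's underside, z up, x and y axes square to its sides
- tube_cradle: cradle for the tube, on the same platform: plate 34 x 66 mm with two upright forks 6 mm thick at y = -28 and +28 mm; the tube lies in both along y, either way round, its axis about 18 mm above the origin. Forks 21 mm wide between tines, mouth 35 mm; tines end 27 mm above the origin. The 50 mm between the forks are free for fingers. Origin: middle of the underside, z up
- dish: bystander: covered petri dish, 59 mm in diameter, 15 mm high, lying in the middle of the four samples; origin at the centre of its underside. To be left where it lies
- slide_box: bystander: small white cardboard box for microscope slides, 77 mm long along its y axis, 29 mm wide, 21 mm high, lying on the table; origin at the centre of its underside. To be left where it lies
Mind the look-alikes: they are no part of the job. What is shaped like the part that bears flask_center but blue or yellow is not meant. Leave any orange or purple look-alike of the part that bears jar_center alone.

How it is judged:
By the outcome, as a careful person would: the job done as asked, in the order asked, and still so for the second after the job is handed in, with the robot touching nothing.
It also fails if it takes over 128 s, if anything falls off the work surface, if the arm or the gripper's body presses on something with over 40 N, if the wrist force passes 120 N, or if a joint passes its speed limit or range.

## Working session

There is one attempt and no reset: what is moved stays moved. The work goes in short steps, Python scripts to look and compute and a tool call to move; the robot and the scene stay as the last step left them, time stands still between calls to the robot, and variables do not carry over. Pictures are saved under pics/ and viewed, at most 14 in all, crops included, and the job is handed in when it is done.

Besides the shell and the picture viewer there is one more tool, called after "Request:" as name(argument=value, ...), one argument or row to a line, values as JSON. apply_moves: Moves the arm, as the interface text tells. Its arguments: {"type":"object","properties":{"twist":{"type":"array"},"delta_pos":{"type":"array"},"gripper":{"type":"array"},"grip_force":{"type":"number"}},"required":["twist","delta_pos","gripper"]}

```bash
ls; mkdir -p pics; python3 - <<'E'
from cell import robot, imaging, job, spotter
import cv2
for c in ["scene","top"]:
    cv2.imwrite(f"pics/{c}0.png",imaging.get_image(c))
    p=imaging.camera_params(c); print(c,p["mtx"],p["D"],p["R"],p["t"])
    for n in ["jar_center","bottle_center","flask_center","tube_center","jar_clamp","bottle_clamp","square_clamp","tube_cradle","dish","slide_box"]:
        print(n,[(round(d["conf"],2),round(d["point"][0]*640,1),round(d["point"][1]*400,1)) for d in spotter.tip_of(c,n)[:4]])
s=robot.state();print(s)
E
```

```text
pics
scene [[428.41874933   0.         315.46204127]
 [  0.         428.41874933 201.43112325]
 [  0.           0.           1.        ]] [-0.1175672  0.         0.         0.         0.       ] [[ 0.59309715 -0.80499189 -0.01496061]
 [-0.60536702 -0.43361402 -0.6674651 ]
 [ 0.53081686  0.40492831 -0.74449078]] [-0.35167681  0.28019626  1.10297372]
jar_center [(0.91, 338.0, 244.5), (0.77, 311.1, 270.3)]
bottle_center [(0.75, 348.3, 180.5)]
flask_center [(0.79, 408.3, 208.6), (0.61, 432.0, 201.9), (0.52, 399.0, 189.5)]
tube_center [(0.62, 384.1, 258.1)]
jar_clamp [(0.56, 284.9, 144.1)]
bottle_clamp [(0.74, 252.1, 134.4)]
square_clamp [(0.7, 237.9, 153.8)]
tube_cradle [(0.7, 269.9, 167.1)]
dish [(0.54, 364.2, 225.7), (0.21, 285.6, 142.2)]
slide_box [(0.57, 429.8, 258.8)]
top [[447.2011053    0.         322.31789554]
 [  0.         447.2011053  193.7295529 ]
 [  0.           0.           1.        ]] [0.03599363 0.         0.         0.         0.        ] [[-0.00960666 -0.9999502   0.00270429]
 [-0.99333267  0.00923231 -0.1149129 ]
 [ 0.11488221 -0.00379019 -0.99337189]] [-0.09692898  
[... 490 characters left out ...]
189.6), (0.5, 233.1, 153.8)]
{'t': 1.1, 'joints': array([ 9.86041499e-01,  2.75880477e-01,  1.50496283e+00,  6.90534317e-06,
        1.36075454e+00, -1.21030967e-01]), 'qd': array([-0.00073078,  0.00141423, -0.00046867, -0.00048601,  0.00107621,
        0.00152443]), 'effort': array([-1.69008286e-03, -4.16668332e+01, -2.46098703e+01,  1.51103941e-04,
        1.89934321e-04,  1.99815418e-05]), 'ee_pos': array([0.25719424, 0.51424966, 0.23131407]), 'ee_rot': array([-4.06647062e-06,  2.29790727e-01,  9.73240064e-01, -1.27047602e-06]), 'force': array([-0.4753635 , -0.06519073, -0.40924316]), 'moment': array([-0.01733057, -0.03999621, -0.08048929]), 'grip_force': 0.0, 'width': 0.0851501859804438}
```

View pics/scene0.png

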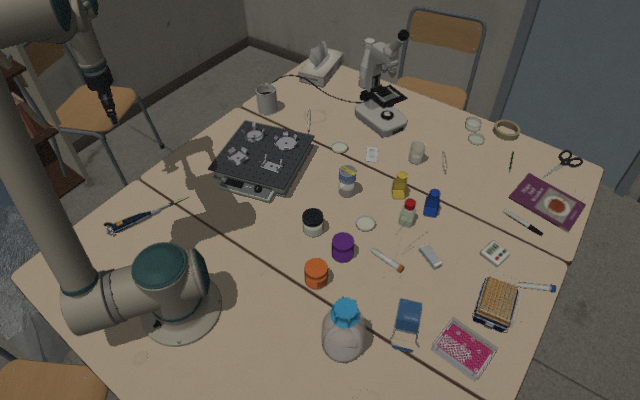

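View pics/top0.png

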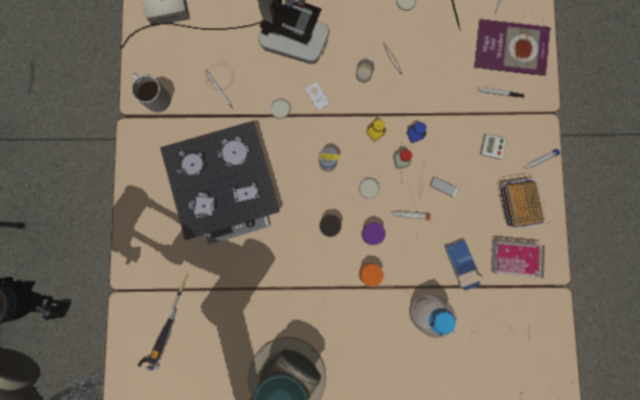

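```bash
python3 - <<'E'
import cv2, numpy as np
s=cv2.imread("pics/scene0.png");t=cv2.imread("pics/top0.png")
def c(im,x,y,w,h,W,H): return cv2.resize(im[y:y+h,x:x+w],(W,H),interpolation=cv2.INTER_CUBIC)
a=np.hstack([c(s,295,155,160,120,400,300),c(t,310,110,160,120,400,300)])
b=np.hstack([c(s,210,110,120,90,400,300),c(t,155,115,140,105,400,300)])
cv2.imwrite("pics/comp.png",np.vstack([a,b]))
E
```

```text
(no output)
```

View pics/comp.png

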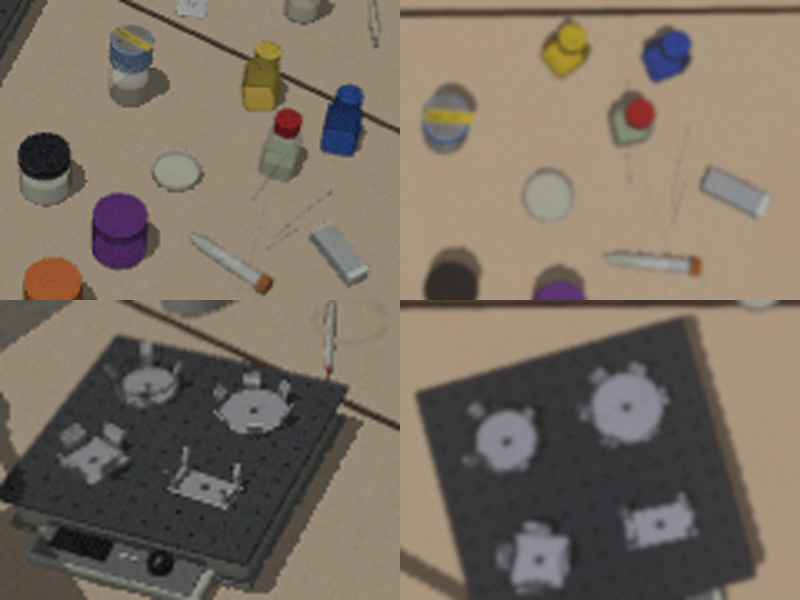

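```bash
cat > h.py <<'E'
import cv2, numpy as np
from cell import imaging
P={c:imaging.camera_params(c) for c in("scene","top")}
def ray(c,uv):
    p=P[c];x=cv2.undistortPoints(np.array([[uv]],float),np.array(p["mtx"]),np.array(p["D"]))[0,0]
    R=np.array(p["R"]);o=-R.T@np.array(p["t"]);return o,R.T@np.array([x[0],x[1],1])
def onz(c,uv,z):
    o,d=ray(c,uv);return (o+d*(z-o[2])/d[2])[:2]
def proj(c,X):
    p=P[c];R=np.array(p["R"]);X=np.atleast_2d(np.array(X,float))
    return cv2.projectPoints(X,cv2.Rodrigues(R)[0],np.array(p["t"]),np.array(p["mtx"]),np.array(p["D"]))[0][:,0]
def tri(a,b):
    A=[];y=[]
    for c,uv in(("scene",a),("top",b)):
        o,d=ray(c,uv);d/=np.linalg.norm(d);M=np.eye(3)-np.outer(d,d);A.append(M);y.append(M@o)
    return np.linalg.lstsq(np.vstack(A),np.hstack(y),rcond=None)[0]
E
python3 - <<'E'
from h import *
im={"scene":cv2.imread("pics/scene0.png"),"top":cv2.imread("pics/top0.png")}
hol={"jarc":((285.9,143),(234.5,152.5)),"botc":((254.4,136.7),(192.5,164.4)),"sqc":((238.2,157.7),(204,206)),"crad":((271.5,166.1),(246,193.4))}
for k,(a,b) in hol.items():
    print(k,tri(a,b).round(4),onz("scene",a,.063).round(4),onz("top",b,.063).round(4))
def comp(c,lo,hi,seed,ch=cv2.COLOR_BGR2HSV):
    m=cv2.inRange(cv2.cvtColor(im[c],ch),np.array(lo),np.array(hi))
    n,l,s,ce=cv2.connectedComponentsWithStats(m)
    ok=[i for i in range(1,n) if s[i,4]>15]
    i=min(ok,key=lambda i:np.linalg.norm(ce[i]-seed));return ce[i].round(1),s[i].tolist()
for c,s in(("top",(405,155)),("scene",(409,205))):
    print("red",c,comp(c,(0,150,90),(6,255,255),s)); 
for c,s in(("top",(330,224)),("scene",(313,217))):
    print("blk",c,comp(c,(0,0,0),(180,255,55),s))
for c,s in(("top",(330,158)),("scene",(347,176))):
    print("yel",c,comp(c,(20,110,100),(35,255,255),s))
    print("lav",c,comp(c,(95,50,50),(130,255,255),s))
for c,s in(("top",(427,216)),("scene",(400,267))):
    print("orange",c,comp(c,(5,130,80),(16,255,255),s))
h=cv2.cvtColor(im["top"],cv2.COLOR_BGR2HSV)
m=((h[...,1]<60)&(h[...,2]>90)).astype(np.uint8)
n,l,s,ce=cv2.connectedComponentsWithStats(m)
for i in range(1,n):
    if s[i,4]>50 and 160<ce[i][0]<290 and 120<ce[i][1]<230:
        pts=np.argwhere(l==i)[:,::-1].astype(np.float32)
        print("plate",ce[i].round(1),s[i].tolist(),cv2.minAreaRect(pts),onz("top",ce[i],.063).round(4))
E
```

```text
jarc [0.6192 0.1421 0.0616] [0.6179 0.1411] [0.619  0.1418]
botc [0.5882 0.2594 0.0545] [0.5813 0.2512] [0.5863 0.2572]
sqc [0.4704 0.2232 0.0628] [0.4704 0.2229] [0.4703 0.2232]
crad [0.5045 0.1089 0.061 ] [0.5031 0.1072] [0.5041 0.1088]
red top (array([405.5, 154.9]), [401, 150, 10, 11, 87])
red scene (array([558.6, 205.7]), [556, 203, 6, 7, 17])
blk top (array([329.9, 225. ]), [321, 216, 19, 19, 289])
blk scene (array([312.4, 217.3]), [303, 208, 20, 19, 309])
yel top (array([329. , 156.1]), [320, 154, 19, 5, 84])
lav top (array([327.2, 164.8]), [320, 161, 15, 7, 34])
yel scene (array([348.1, 170.3]), [342, 166, 14, 9, 43])
lav scene (array([346. , 178.3]), [339, 170, 16, 14, 125])
orange top (array([427.9, 216.4]), [427, 214, 3, 6, 17])
orange scene (array([400., 268.]), [397, 265, 7, 7, 27])
plate [233.6 151.5] [218, 137, 31, 29, 575] ((233.4339599609375, 150.9811248779297), (27.472108840942383, 29.395156860351562), 15.945395469665527) [0.6219 0.1443]
plate [192.1 163.5] [182, 153, 21, 22, 360] ((191.9405975341797, 163.90594482421875), (20.298757553100586, 20.59726905822754), 84.2894058227539) [0.5888 0.2584]
plate [245.7 193. ] [233, 183, 26, 19, 299] ((245.47250366210938, 192.90826416015625), (14.654742240905762, 24.328786849975586), 73.3007583618164) [0.5051 0.1095]
plate [203.4 204.9] [194, 193, 20, 25, 364] ((203.5, 205.0), (24.0, 19.0), 90.0) [0.4734 0.225 ]
plate [247.3 228.5] [218, 216, 52, 26, 409] ((243.3900146484375, 228.73004150390625), (11.67126178741455, 54.00865173339844), 72.4075698852539) [0.4074 0.1043]
```

```bash
cat > ov.py <<'E'
from h import *
def ring(x,y,z,r,n=24): 
    a=np.linspace(0,2*np.pi,n+1);return np.c_[x+r*np.cos(a),y+r*np.sin(a),np.full(n+1,z)]
def rect(x,y,z,w,h,psi):
    c,s=np.cos(psi),np.sin(psi);q=np.array([[-1,-1],[1,-1],[1,1],[-1,1],[-1,-1]])*[w/2,h/2]
    return np.c_[q@np.array([[c,s],[-s,c]])+[x,y],np.full(5,z)]
def draw(src,curves,crops,out):
    tiles=[]
    for c,x,y,w,h in crops:
        k=400/w
        im=cv2.resize(src[c][y:y+h,x:x+w],(400,300),interpolation=cv2.INTER_CUBIC)
        for i,cu in enumerate(curves):
            p=(proj(c,cu)-[x,y]+.5)*k-.5
            cv2.polylines(im,[np.round(p*8).astype(int)],False,[(0,255,0),(255,255,0),(0,0,255),(255,0,255)][i%4],1,cv2.LINE_AA,3)
        tiles.append(im)
    cv2.imwrite(out,np.vstack([np.hstack(tiles[:2]),np.hstack(tiles[2:])]))
E
python3 - <<'E'
from ov import *
im={"scene":cv2.imread("pics/scene0.png"),"top":cv2.imread("pics/top0.png")}
jar=onz("top",(329.9,224.8),.066);print("jar",jar, onz("scene",(313,215),.066))
fl=onz("top",(405.5,154.7),.089);print("fl",fl)
bo=onz("top",(329,156.3),.099);print("bo",bo,onz("scene",(347.5,171),.099))
cap=onz("top",(428,216.2),.0095);capS=onz("scene",(400,268),.0095);print("cap",cap,capS)
tip=onz("top",(387.5,213.6),.0095);tipS=onz("scene",(371.5,249.5),.0095);print("tip",tip,tipS,np.hypot(*(cap-tip)))
print("spot flask",tri((408.3,208.6),(404.8,159.2)),"spot tube",tri((384.1,258.1),(411.1,213.5)),"spot bottle",tri((348.3,180.5),(332.3,157.8)),"jar",tri((311.1,223),(330.3,226.1)))
d=(cap-tip)/np.hypot(*(cap-tip)); tc=cap-d*.05
psi=np.radians(16)
cu=[ring(*jar,.066,.030),ring(*jar,0,.031),ring(*bo,.099,.026),ring(*bo,0,.027),ring(*fl,.089,.0155),rect(*fl,0,.042,.042,0.3),rect(*fl,.048,.042,.042,.3),
 np.r_[[[*(tc+d*.056),.0095]],[[*(tc-d*.056),.0095]]]]
cl=[ring(.6195,.1425,.063,.0335),ring(.6195,.1425,.078,.0395),ring(.5875,.258,.063,.0295),ring(.5875,.258,.09,.0365),rect(.4715,.224,.063,.047,.047,psi),rect(.4715,.224,.084,.061,.061,psi),rect(.5045,.109,.063,.034,.066,psi)]
draw(im,cu+cl,[("scene",295,155,160,120),("top",310,125,160,120),("scene",210,110,120,90),("top",155,115,140,105)],"pics/ov1.png")
E
```

```text
jar [ 0.41522827 -0.12145267] [ 0.41472247 -0.12380176]
fl [ 0.60318448 -0.32928581]
bo [ 0.59875933 -0.12049238] [ 0.59323695 -0.12205805]
cap [ 0.43987651 -0.40337906] [ 0.43865618 -0.40184952]
tip [ 0.44833898 -0.28794476] [ 0.44625371 -0.30541762] 0.1157440734268083
spot flask [ 0.59619053 -0.33261624  0.06371418] spot tube [ 0.44547184 -0.35223401  0.00837933] spot bottle [ 0.60025306 -0.12735229  0.05636295] jar [ 0.41154746 -0.12141766  0.03157409]
```

View pics/ov1.png

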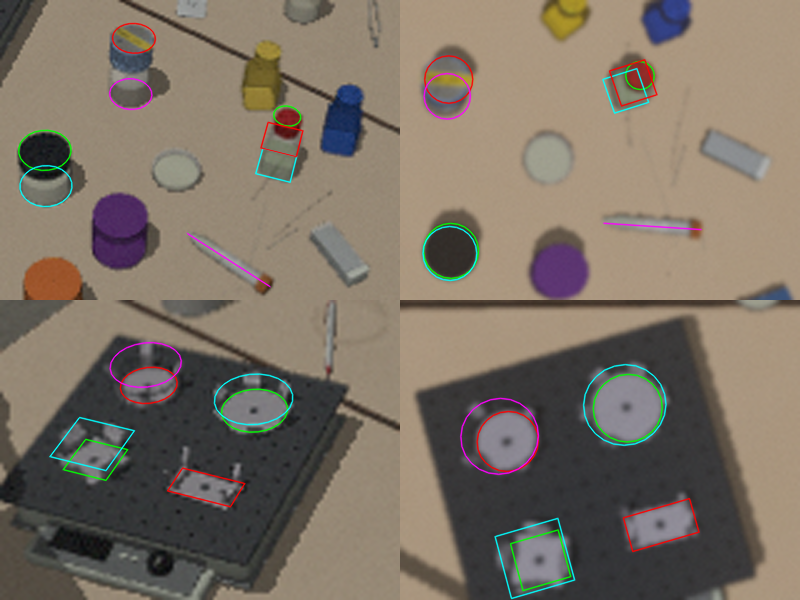

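```bash
python3 - <<'E'
from ov import *
im={"scene":cv2.imread("pics/scene0.png"),"top":cv2.imread("pics/top0.png")}
draw(im,[],[("scene",390,190,40,30),("top",385,140,40,30),("scene",222,142,40,30),("top",184,190,40,30)],"pics/z1.png")
E
```

```text
(no output)
```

View pics/z1.png

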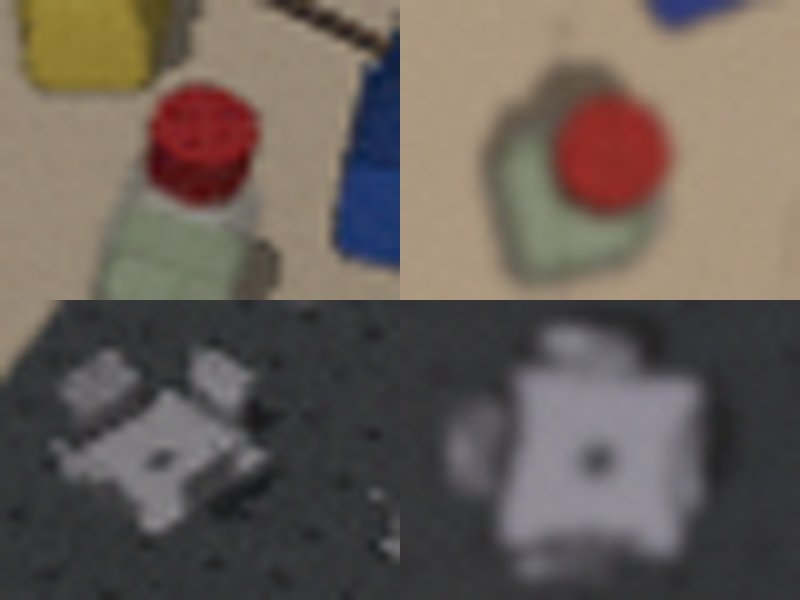

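```bash
python3 - <<'E'
from ov import *
T=lambda a,b:(385+(a-400)/10-.45,140+b/10-.45)
print("cap tri",tri((409.9,201.4),(405.5,154.9)),onz("scene",(409.9,201.4),.089))
pts=[T(500,160),T(525,280),T(640,250)]
w=[onz("top",p,0) for p in pts];print("base edge pts",w)
for a,b in((w[1],w[0]),(w[2],w[1])): d=b-a;print("ang",np.degrees(np.arctan2(d[1],d[0])))
S=lambda a,b:(184+(a-400)/10-.45,190+(b-300)/10-.45)
q=[onz("top",S(*p),.063) for p in((520,372),(702,380),(682,555),(505,540))]
for i in range(4): d=q[(i+1)%4]-q[i];print("sq edge",np.degrees(np.arctan2(d[1],d[0])).round(1),np.hypot(*d).round(4))
print("sq ctr",np.mean(q,0),onz("top",S(597,457),.063))
print("blue cap",onz("top",(420,127.5),.089),"yellow cap",onz("top",(378.5,125),.089),"purple",onz("top",(373.5,233),.066),"dish",onz("top",(369,188.5),.015))
o,_=ray("top",(320,200));print("cam",o)
E
```

```text
cap tri [ 0.60350504 -0.33027967  0.08693153] [ 0.60226141 -0.33141922]
base edge pts [array([ 0.61905979, -0.31443465]), array([ 0.5833871 , -0.32074969]), array([ 0.59193306, -0.35453368])]
ang 10.038901047888686
ang 104.19568897045829
sq edge -93.1 0.0499
sq edge 174.6 0.0483
sq edge 84.5 0.0485
sq edge -3.7 0.0463
sq ctr [0.47114313 0.22383164] [0.47241091 0.22531123]
blue cap [ 0.67858458 -0.37120663] yellow cap [ 0.68682901 -0.25766022] purple [ 0.39184022 -0.23997334] dish [ 0.5206074  -0.23596076]
cam [ 0.35938148 -0.09690002  1.2891552 ]
```

Request:
apply_moves(
  twist=[
    [0, 0, -1],
    [0, 0, -1],
    [0, 0, -1],
    [0, 0, -1],
    [0, 0, -1],
  ],
  delta_pos=[
    [0.8, -1, 0],
    [0.8, -1, 0],
    [0.8, -1, 0],
    [0.8, -1, 0],
    [0.75, -1, 0],
  ],
  gripper=[1, 1, 1, 1, 1],
  grip_force=40,
)

```text
t: 1.6
ee_pos: [0.4133, 0.3166, 0.2315]
ee_rot: [0.0, 0.476, 0.88, 0.0]
force: [0.5, 1.0, -0.5]
width: 0.0853
grip_force: 0.0
```

Request:
apply_moves(
  twist=[
    [0, 0, 0],
    [0, 0, 0],
    [0, 0, 0],
    [0, 0, 0],
    [0, 0, 0],
  ],
  delta_pos=[
    [0, -1, 0],
    [0, -1, 0],
    [0, -1, 0],
    [0, -1, 0],
    [0, -1, 0],
  ],
  gripper=[1, 1, 1, 1, 1],
)

```text
t: 2.1
ee_pos: [0.412, 0.1166, 0.2315]
ee_rot: [0.0, 0.474, 0.881, 0.0]
force: [2.0, -0.8, -0.5]
width: 0.0854
grip_force: 0.0
```

Request:
apply_moves(
  twist=[
    [0, 0, 0],
    [0, 0, 0],
    [0, 0, 0],
    [0, 0, 0],
    [0, 0, 0],
  ],
  delta_pos=[
    [0, -1, 0],
    [0, -1, 0],
    [0, -1, 0],
    [0, -1, 0],
    [0, -1, 0],
  ],
  gripper=[1, 1, 1, 1, 1],
)

```text
t: 2.6
ee_pos: [0.412, -0.0835, 0.2316]
ee_rot: [0.001, 0.474, 0.881, 0.0]
force: [1.4, -1.0, -0.5]
width: 0.0854
grip_force: 0.0
```

Request:
apply_moves(
  twist=[
    [0, 0, 0],
    [0, 0, 0],
  ],
  delta_pos=[
    [0, -0.9, -0.5],
    [0, 0, 0],
  ],
  gripper=[1, 1],
)

```text
t: 2.8
ee_pos: [0.4113, -0.1214, 0.2098]
ee_rot: [-0.001, 0.476, 0.879, -0.001]
force: [0.1, 0.5, -0.4]
width: 0.0855
grip_force: 0.0
```

Request:
apply_moves(
  twist=[
    [0, 0, 0],
    [0, 0, 0],
    [0, 0, 0],
    [0, 0, 0],
    [0, 0, 0],
  ],
  delta_pos=[
    [0.09, -0.03, -1],
    [0, 0, -1],
    [0, 0, -1],
    [0, 0, -1],
    [0, 0, -0.6],
  ],
  gripper=[1, 1, 1, 1, 1],
)

```text
t: 3.3
ee_pos: [0.4144, -0.1177, 0.0253]
ee_rot: [-0.002, 0.474, 0.881, 0.0]
force: [0.7, -0.4, 0.1]
width: 0.0853
grip_force: 0.0
```

Request:
apply_moves(
  twist=[
    [0, 0, 0],
    [0, 0, 0],
    [0, 0, 0],
    [0, 0, 0],
    [0, 0, 0],
  ],
  delta_pos=[
    [0, 0, 0],
    [0, 0, 0],
    [0, 0, 0],
    [0, 0, 0],
    [0, 0, 0],
  ],
  gripper=[1, 0.6, 0.6, 0.6, 0.6],
)

```text
t: 3.8
ee_pos: [0.4168, -0.1195, 0.0292]
ee_rot: [0.002, 0.474, 0.881, 0.0]
force: [-1.6, 0.8, 8.3]
width: 0.0582
grip_force: 43.1
```

Request:
apply_moves(
  twist=[
    [0, 0, 0],
    [0, 0, 0],
    [0, 0, 0],
    [0, 0, 0],
    [0, 0, 0],
  ],
  delta_pos=[
    [0, 0, 0],
    [0, 0, 0],
    [0, 0, 0],
    [0, 0, 0],
    [0, 0, 0],
  ],
  gripper=[0.6, 0.6, 0.6, 0.6, 0.6],
)

```text
t: 4.3
ee_pos: [0.4168, -0.1195, 0.0292]
ee_rot: [0.002, 0.474, 0.881, 0.0]
force: [-1.9, 0.6, 8.3]
width: 0.0584
grip_force: 43.0
```

Request:
apply_moves(
  twist=[
    [0, 0, 0],
    [0, 0, 0],
    [0, 0, 0],
    [0, 0, 0],
    [0, 0, 0],
  ],
  delta_pos=[
    [0, 0, 0.2],
    [0, 0, 0.5],
    [0, 0, 1],
    [0, 0, 1],
    [0, 0, 1],
  ],
  gripper=[0.6, 0.6, 0.6, 0.6, 0.6],
)

```text
t: 4.8
ee_pos: [0.4157, -0.1189, 0.1779]
ee_rot: [0.001, 0.474, 0.881, 0.0]
force: [1.0, 0.0, -0.3]
width: 0.0585
grip_force: 43.7
```

Request:
apply_moves(
  twist=[
    [0, 0, 0],
    [0, 0, 0],
  ],
  delta_pos=[
    [0, 0, 0],
    [0, 0, 0],
  ],
  gripper=[0.6, 0.6],
)

```text
t: 5.0
ee_pos: [0.4163, -0.1192, 0.1768]
ee_rot: [0.002, 0.474, 0.881, 0.0]
force: [-0.7, 0.6, -1.8]
width: 0.0585
grip_force: 43.7
```

```bash
python3 - <<'E'
from ov import *
from cell import robot
s=robot.state();print(s["ee_pos"],s["ee_rot"],s["force"],s["width"])
im={c:imaging.get_image(c) for c in("scene","top")}
for c in im: cv2.imwrite(f"pics/j_{c}.png",im[c])
x,y,z=s["ee_pos"];b=z-.0292
draw(im,[ring(x,y,b,.031),ring(x,y,b+.066,.030)],[("scene",270,150,100,75),("top",280,180,100,75),("scene",270,150,100,75),("top",280,180,100,75)],"pics/j.png")
E
```

```text
[ 0.41627915 -0.11921389  0.17676148] [1.85420051e-03 4.73877208e-01 8.80588958e-01 2.02424920e-04] [-0.67426178  0.57747431 -1.75790885] 0.058506824403750664
```

View pics/j.png

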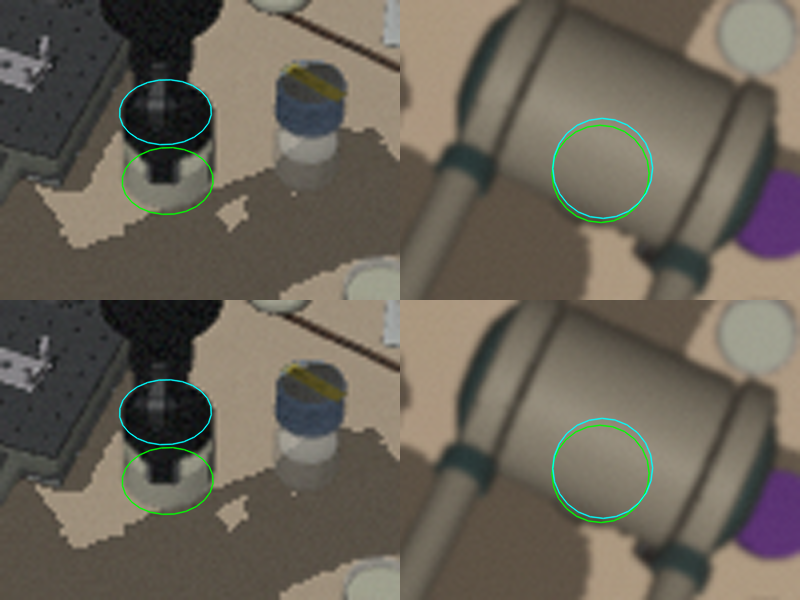

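Request:
apply_moves(
  twist=[
    [0, 0, 0],
    [0, 0, 0],
    [0, 0, 0],
    [0, 0, 0],
    [0, 0, 0],
  ],
  delta_pos=[
    [0.5, 0.6, 0],
    [0.7, 0.9, 0],
    [0.7, 0.9, 0],
    [0.7, 0.9, 0],
    [0.7, 0.9, 0],
  ],
  gripper=[0.6, 0.6, 0.6, 0.6, 0.6],
)

```text
t: 5.6
ee_pos: [0.5474, 0.0505, 0.1732]
ee_rot: [-0.002, 0.474, 0.881, -0.001]
force: [-0.1, -1.2, -1.4]
width: 0.0582
grip_force: 43.8
```

Request:
apply_moves(
  twist=[
    [0, 0, 0],
    [0, 0, 0],
    [0, 0, 0],
    [0, 0, 0],
    [0, 0, 0],
  ],
  delta_pos=[
    [0.7, 0.9, 0],
    [0.7, 0.9, 0],
    [0.35, 0.53, 0],
    [0, 0, 0],
    [0, 0, 0],
  ],
  gripper=[0.6, 0.6, 0.6, 0.6, 0.6],
)

```text
t: 6.1
ee_pos: [0.6165, 0.1422, 0.1728]
ee_rot: [-0.002, 0.473, 0.881, -0.002]
force: [-0.9, -0.6, -1.5]
width: 0.0586
grip_force: 43.8
```

Request:
apply_moves(
  twist=[
    [0, 0, 0],
    [0, 0, 0],
    [0, 0, 0],
    [0, 0, 0],
  ],
  delta_pos=[
    [0.06, 0.02, -0.7],
    [0, 0, -0.7],
    [0, 0, 0],
    [0, 0, 0],
  ],
  gripper=[0.6, 0.6, 0.6, 0.6],
)

```text
t: 6.5
ee_pos: [0.6192, 0.1418, 0.1189]
ee_rot: [-0.001, 0.474, 0.88, -0.001]
force: [0.1, 0.1, -0.7]
width: 0.0583
grip_force: 43.9
```

```bash
python3 - <<'E'
from ov import *
from cell import robot
s=robot.state();print(s["ee_pos"],s["ee_rot"],s["force"],s["width"])
im={c:imaging.get_image(c) for c in("scene","top")}
x,y,z=s["ee_pos"];b=z-.0292
cl=[ring(x,y,b,.031),ring(x,y,b+.066,.030),ring(.6192,.1421,.063,.0335),ring(.6192,.1421,.078,.0395)]
draw(im,cl,[("scene",240,90,80,60),("top",195,115,80,60),("scene",240,90,80,60),("top",195,115,80,60)],"pics/j2.png")
E
```

```text
[0.61918376 0.14178199 0.11890932] [-8.82445650e-04  4.74406094e-01  8.80305347e-01 -7.59097090e-04] [ 0.07731942  0.10754345 -0.71346201] 0.05833863092278343
```

View pics/j2.png

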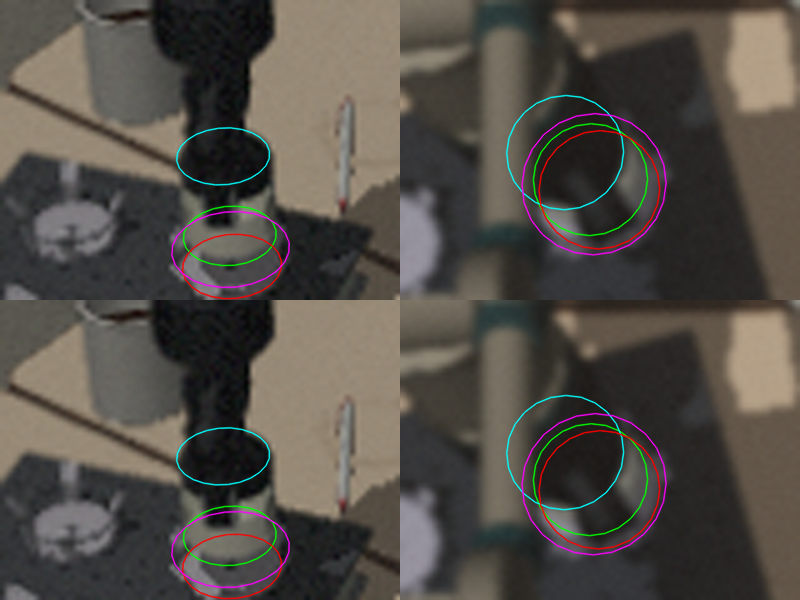

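Request:
apply_moves(
  twist=[
    [0, 0, 0],
    [0, 0, 0],
    [0, 0, 0],
    [0, 0, 0],
  ],
  delta_pos=[
    [0, 0, -0.2],
    [0, 0, -0.2],
    [0, 0, -0.15],
    [0, 0, 0],
  ],
  gripper=[0.6, 0.6, 0.6, 0.6],
)

```text
t: 7.0
ee_pos: [0.6192, 0.1428, 0.096]
ee_rot: [-0.001, 0.474, 0.881, -0.001]
force: [0.2, -1.4, -2.2]
width: 0.0583
grip_force: 43.9
```

Request:
apply_moves(
  twist=[
    [0, 0, 0],
    [0, 0, 0],
    [0, 0, 0],
  ],
  delta_pos=[
    [0, 0, -0.06],
    [0, 0, -0.04],
    [0, 0, 0],
  ],
  gripper=[0.6, 0.6, 0.6],
)

```text
t: 7.3
ee_pos: [0.6202, 0.1429, 0.0932]
ee_rot: [-0.0, 0.474, 0.881, -0.0]
force: [-0.1, -0.1, -2.6]
width: 0.0583
grip_force: 43.9
```

Request:
apply_moves(
  twist=[
    [0, 0, 0],
    [0, 0, 0],
    [0, 0, 0],
  ],
  delta_pos=[
    [0, 0, -0.04],
    [0, 0, -0.03],
    [0, 0, 0],
  ],
  gripper=[0.6, 0.6, 0.6],
)

```text
t: 7.6
ee_pos: [0.6205, 0.143, 0.0923]
ee_rot: [0.001, 0.474, 0.881, 0.0]
force: [-2.5, -0.1, 6.2]
width: 0.0581
grip_force: 45.0
```

Request:
apply_moves(
  twist=[
    [0, 0, 0],
    [0, 0, 0],
    [0, 0, 0],
    [0, 0, 0],
    [0, 0, 0],
  ],
  delta_pos=[
    [0, 0, 0],
    [0, 0, 0],
    [0, 0, 0],
    [0, 0, 0.2],
    [0, 0, 0.5],
  ],
  gripper=[0.9, 0.9, 0.9, 0.9, 0.9],
)

```text
t: 8.1
ee_pos: [0.6188, 0.1427, 0.1172]
ee_rot: [-0.002, 0.474, 0.881, -0.001]
force: [-0.2, -0.2, 0.4]
width: 0.0768
grip_force: 0.0
```

Request:
apply_moves(
  twist=[
    [0, 0, 0],
    [0, 0, 0],
    [0, 0, 0],
    [0, 0, 0],
    [0, 0, 0],
  ],
  delta_pos=[
    [0, 0, 1],
    [0, 0, 1],
    [0, -0.5, 0.3],
    [0, -1, 0],
    [0, -1, 0],
  ],
  gripper=[0.9, 0.9, 0.9, 1, 1],
)

```text
t: 8.6
ee_pos: [0.6206, 0.0425, 0.2121]
ee_rot: [0.001, 0.473, 0.881, 0.001]
force: [0.3, -0.8, -0.9]
width: 0.0854
grip_force: 0.0
```

Request:
apply_moves(
  twist=[
    [0, 0, 0],
    [0, 0, 0],
    [0, 0, 0],
    [0, 0, 0],
    [0, 0, 0],
  ],
  delta_pos=[
    [-0.3, -1, 0],
    [-0.3, -1, 0],
    [0, -1, 0],
    [0, -1, 0],
    [0, 0, 0],
  ],
  gripper=[1, 1, 1, 1, 1],
)

```text
t: 9.1
ee_pos: [0.5963, -0.1223, 0.211]
ee_rot: [0.001, 0.476, 0.879, -0.001]
force: [-0.3, 1.3, -1.1]
width: 0.0853
grip_force: 0.0
```

```bash
python3 - <<'E'
from ov import *
from cell import robot
s=robot.state();print(s["ee_pos"],s["ee_rot"],s["force"],s["width"])
im={c:imaging.get_image(c) for c in("scene","top")}
b=.063
cl=[ring(.6192,.1421,.063,.0310),ring(.6192,.1421,.129,.030)]
bo=[ring(.597,-.1205,.099,.026),ring(.597,-.1205,0,.027),ring(.597,-.1205,.069,.026)]
draw(im,cl+bo,[("scene",240,90,80,60),("top",195,115,80,60),("scene",310,140,80,60),("top",290,125,80,60)],"pics/j3.png")
E
```

```text
[ 0.59633432 -0.12232378  0.21101143] [ 0.00125487  0.47612676  0.87937498 -0.0011742 ] [-0.29606789  1.26756868 -1.13802813] 0.08533510951895903
```

View pics/j3.png

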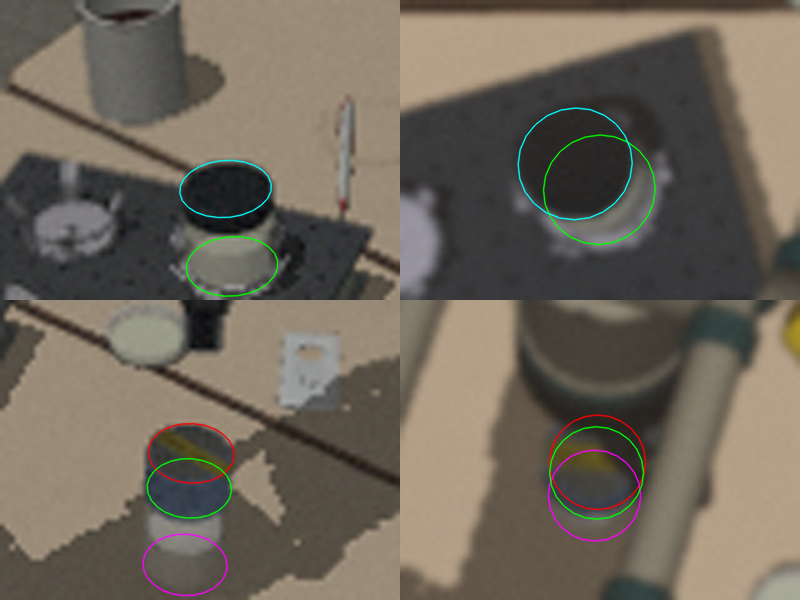

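Request:
apply_moves(
  twist=[
    [0, 0, 0],
    [0, 0, 0],
    [0, 0, 0],
    [0, 0, 0],
    [0, 0, 0],
  ],
  delta_pos=[
    [0.02, 0.04, -1],
    [0, 0, -1],
    [0, 0, -1],
    [0, 0, -0.65],
    [0, 0, 0],
  ],
  gripper=[1, 1, 1, 1, 1],
)

```text
t: 9.7
ee_pos: [0.5939, -0.1129, 0.0608]
ee_rot: [-0.004, 0.473, 0.881, -0.001]
force: [-0.4, 0.1, 0.2]
width: 0.0851
grip_force: 0.0
```

Request:
apply_moves(
  twist=[
    [0, 0, 0],
    [0, 0, 0],
    [0, 0, 0],
    [0, 0, 0],
    [0, 0, 0],
  ],
  delta_pos=[
    [0, 0, 0],
    [0, 0, 0],
    [0, 0, 0],
    [0, 0, 0],
    [0, 0, 0],
  ],
  gripper=[0.5, 0.5, 0.5, 0.5, 0.5],
)

```text
t: 10.2
ee_pos: [0.5985, -0.1157, 0.0671]
ee_rot: [0.002, 0.474, 0.881, 0.001]
force: [-1.2, -0.5, 6.2]
width: 0.0506
grip_force: 41.7
```

Request:
apply_moves(
  twist=[
    [0, 0, 0],
    [0, 0, 0],
  ],
  delta_pos=[
    [0, 0, 0],
    [0, 0, 0],
  ],
  gripper=[0.5, 0.5],
)

```text
t: 10.4
ee_pos: [0.5985, -0.1158, 0.0671]
ee_rot: [0.002, 0.474, 0.881, 0.001]
force: [-1.6, 0.3, 5.9]
width: 0.0501
grip_force: 41.7
```

Request:
apply_moves(
  twist=[
    [0, 0, 0],
    [0, 0, 0],
    [0, 0, 0],
    [0, 0, 0],
    [0, 0, 0],
  ],
  delta_pos=[
    [0, 0, 0.3],
    [0, 0, 0.8],
    [0, 0, 1],
    [0, 0, 1],
    [0, 0, 1],
  ],
  gripper=[0.5, 0.5, 0.5, 0.5, 0.5],
)

```text
t: 10.9
ee_pos: [0.5965, -0.1154, 0.2308]
ee_rot: [0.0, 0.474, 0.881, 0.0]
force: [1.6, 0.0, -2.4]
width: 0.0503
grip_force: 42.5
```

Request:
apply_moves(
  twist=[
    [0, 0, 0],
    [0, 0, 0],
    [0, 0, 0],
    [0, 0, 0],
    [0, 0, 0],
  ],
  delta_pos=[
    [-0.2, 0.5, 0],
    [-0.5, 1, 0],
    [-0.5, 1, 0],
    [-0.3, 1, 0],
    [0, 1, 0],
  ],
  gripper=[0.5, 0.5, 0.5, 0.5, 0.5],
)

```text
t: 11.4
ee_pos: [0.5335, 0.0663, 0.2282]
ee_rot: [-0.001, 0.474, 0.88, -0.001]
force: [0.9, -0.2, -2.2]
width: 0.0504
grip_force: 42.5
```

Request:
apply_moves(
  twist=[
    [0, 0, 0],
    [0, 0, 0],
    [0, 0, 0],
    [0, 0, 0],
    [0, 0, 0],
  ],
  delta_pos=[
    [0, 1, 0],
    [0.4, 1, 0],
    [0.4, 1, 0],
    [0.4, 1, 0],
    [0.2, 0.5, 0],
  ],
  gripper=[0.5, 0.5, 0.5, 0.5, 0.5],
)

```text
t: 11.9
ee_pos: [0.5925, 0.2485, 0.2276]
ee_rot: [-0.001, 0.473, 0.881, 0.0]
force: [-0.9, -0.7, -2.6]
width: 0.0504
grip_force: 42.5
```

Request:
apply_moves(
  twist=[
    [0, 0, 0],
    [0, 0, 0],
    [0, 0, 0],
  ],
  delta_pos=[
    [0.1, 0.35, 0],
    [0, 0, 0],
    [0, 0, 0],
  ],
  gripper=[0.5, 0.5, 0.5],
)

```text
t: 12.2
ee_pos: [0.596, 0.2576, 0.2281]
ee_rot: [-0.0, 0.474, 0.881, -0.001]
force: [-0.1, -0.3, -2.3]
width: 0.0505
grip_force: 42.5
```

Request:
apply_moves(
  twist=[
    [0, 0, 0],
    [0, 0, 0],
    [0, 0, 0],
    [0, 0, 0],
  ],
  delta_pos=[
    [-0.12, 0.02, -0.6],
    [-0.12, 0.02, -0.6],
    [0, 0, 0],
    [0, 0, 0],
  ],
  gripper=[0.5, 0.5, 0.5, 0.5],
)

```text
t: 12.6
ee_pos: [0.5872, 0.2588, 0.181]
ee_rot: [0.0, 0.474, 0.88, -0.0]
force: [-0.5, -0.2, -2.4]
width: 0.0505
grip_force: 42.6
```

```bash
python3 - <<'E'
from ov import *
from cell import robot
s=robot.state();print(s["ee_pos"],s["force"],s["width"])
im={c:imaging.get_image(c) for c in("scene","top")}
x,y,z=s["ee_pos"];b=z-.067
cl=[ring(x,y,b,.027),ring(x,y,b+.069,.026)]
k=[ring(.5875,.258,.063,.0295),ring(.5875,.258,.09,.0365)]
draw(im,cl,[("scene",215,70,80,60),("top",160,120,80,60),("scene",225,100,60,45),("top",160,130,60,45)],"pics/b1.png")
E
```

```text
[0.58724118 0.25882329 0.18096568] [-0.51827733 -0.16552098 -2.44160841] 0.05054600879487721
```

View pics/b1.png

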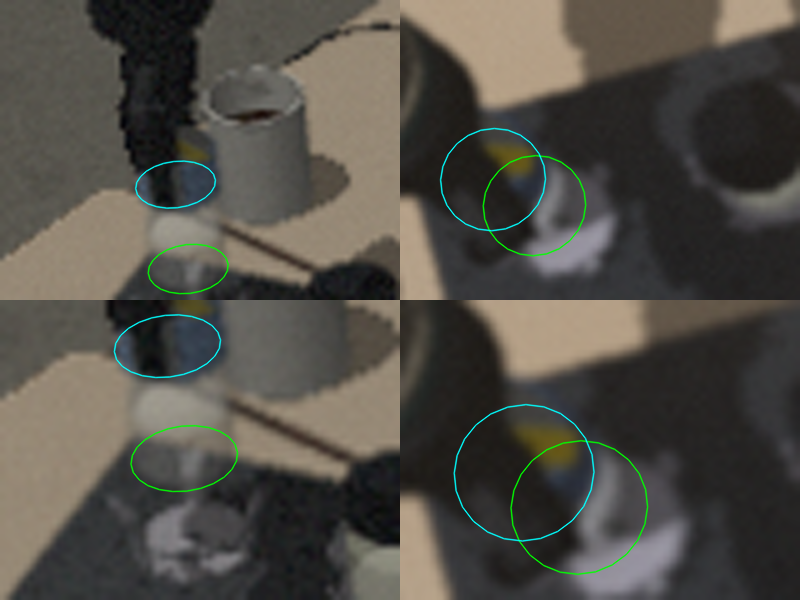

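Request:
apply_moves(
  twist=[
    [0, 0, 0],
    [0, 0, 0],
    [0, 0, 0],
    [0, 0, 0],
  ],
  delta_pos=[
    [-0.01, 0.05, -0.3],
    [0, 0, -0.3],
    [0, 0, -0.2],
    [0, 0, 0],
  ],
  gripper=[0.5, 0.5, 0.5, 0.5],
)

```text
t: 13.1
ee_pos: [0.5857, 0.2617, 0.1463]
ee_rot: [-0.001, 0.474, 0.881, -0.002]
force: [-0.7, -0.3, -1.3]
width: 0.0504
grip_force: 42.6
```

Request:
apply_moves(
  twist=[
    [0, 0, 0],
    [0, 0, 0],
    [0, 0, 0],
  ],
  delta_pos=[
    [0, 0, -0.2],
    [0, 0, -0.15],
    [0, 0, 0],
  ],
  gripper=[0.5, 0.5, 0.5],
)

```text
t: 13.4
ee_pos: [0.5863, 0.2619, 0.1334]
ee_rot: [-0.001, 0.474, 0.881, -0.001]
force: [-0.0, 0.0, -1.9]
width: 0.0504
grip_force: 42.6
```

No contact with the legs so far; last few mm.

Request:
apply_moves(
  twist=[
    [0, 0, 0],
    [0, 0, 0],
    [0, 0, 0],
    [0, 0, 0],
  ],
  delta_pos=[
    [0, -0.02, -0.06],
    [0, 0, -0.03],
    [0, 0, -0.03],
    [0, 0, 0],
  ],
  gripper=[0.5, 0.5, 0.5, 0.5],
)

```text
t: 13.8
ee_pos: [0.5871, 0.2614, 0.1302]
ee_rot: [0.0, 0.474, 0.881, 0.0]
force: [0.4, -0.1, -0.5]
width: 0.0505
grip_force: 42.8
```

Request:
apply_moves(
  twist=[
    [0, 0, 0],
    [0, 0, 0],
    [0, 0, 0],
  ],
  delta_pos=[
    [0, 0, -0.03],
    [0, 0, -0.03],
    [0, 0, 0],
  ],
  gripper=[0.5, 0.5, 0.5],
)

```text
t: 14.1
ee_pos: [0.5872, 0.2613, 0.13]
ee_rot: [0.001, 0.474, 0.881, 0.001]
force: [-3.4, -1.2, 10.8]
width: 0.0506
grip_force: 43.8
```

Request:
apply_moves(
  twist=[
    [0, 0, 0],
    [0, 0, 0],
    [0, 0, 0],
    [0, 0, 0],
    [0, 0, 0],
  ],
  delta_pos=[
    [0, 0, 0],
    [0, 0, 0],
    [0, 0, 0],
    [0, 0, 0.2],
    [0, 0, 0.5],
  ],
  gripper=[0.9, 0.9, 0.9, 0.9, 0.9],
)

```text
t: 14.6
ee_pos: [0.5857, 0.2609, 0.1538]
ee_rot: [-0.002, 0.474, 0.881, -0.002]
force: [-1.4, 0.3, 1.5]
width: 0.0773
grip_force: 0.0
```

Request:
apply_moves(
  twist=[
    [0, 0, 0],
    [0, 0, 0],
    [0, 0, 1],
    [0, 0, 1],
    [0, 0, 1],
  ],
  delta_pos=[
    [0, 0, 1],
    [0, 0, 1],
    [0, -0.5, 0],
    [0, -1, 0],
    [0, -1, 0],
  ],
  gripper=[0.9, 0.9, 0.9, 1, 1],
)

```text
t: 15.1
ee_pos: [0.5872, 0.1608, 0.2362]
ee_rot: [0.001, 0.327, 0.945, 0.0]
force: [1.3, -0.2, 0.0]
width: 0.0855
grip_force: 0.0
```

Request:
apply_moves(
  twist=[
    [0, 0, 1],
    [0, 0, 1],
    [0, 0, 1],
    [0, 0, 1],
    [0, 0, 1],
  ],
  delta_pos=[
    [0, -1, 0],
    [0, -1, 0],
    [0, -1, 0],
    [0, -1, 0],
    [0, -1, 0],
  ],
  gripper=[1, 1, 1, 1, 1],
)

```text
t: 15.6
ee_pos: [0.587, -0.0403, 0.2359]
ee_rot: [0.0, 0.073, 0.997, 0.0]
force: [0.8, -0.4, -0.7]
width: 0.0852
grip_force: 0.0
```

Request:
apply_moves(
  twist=[
    [0, 0, 1],
    [0, 0, 1],
    [0, 0, 1],
    [0, 0, 0.4],
    [0, 0, 0],
  ],
  delta_pos=[
    [0, -1, 0],
    [0, -1, 0],
    [0, -1, 0],
    [0, -1, 0],
    [0, -1, 0],
  ],
  gripper=[1, 1, 1, 1, 1],
)

```text
t: 16.1
ee_pos: [0.5869, -0.2404, 0.2358]
ee_rot: [0.0, -0.103, 0.995, -0.0]
force: [0.4, -0.1, -0.6]
width: 0.0852
grip_force: 0.0
```

Request:
apply_moves(
  twist=[
    [0, 0, 0],
    [0, 0, 0],
    [0, 0, 0],
    [0, 0, 0],
  ],
  delta_pos=[
    [0.2, -1, 0],
    [0.2, -1, 0],
    [0, 0, 0],
    [0, 0, 0],
  ],
  gripper=[1, 1, 1, 1],
)

```text
t: 16.5
ee_pos: [0.6028, -0.3194, 0.2349]
ee_rot: [-0.0, -0.102, 0.995, 0.001]
force: [0.4, -0.1, -0.3]
width: 0.0854
grip_force: 0.0
```

Request:
apply_moves(
  twist=[
    [0, 0, 0],
    [0, 0, 0],
    [0, 0, 0],
    [0, 0, 0],
    [0, 0, 0],
  ],
  delta_pos=[
    [0.03, -0.29, 0],
    [0, 0, -1],
    [0, 0, -1],
    [0, 0, -0.8],
    [0, 0, 0],
  ],
  gripper=[1, 1, 1, 1, 1],
)

```text
t: 17.0
ee_pos: [0.6013, -0.3274, 0.1185]
ee_rot: [-0.004, -0.104, 0.995, 0.003]
force: [-1.9, 0.4, -0.3]
width: 0.0853
grip_force: 0.0
```

Request:
apply_moves(
  twist=[
    [0, 0, 0],
  ],
  delta_pos=[
    [0, 0, 0],
  ],
  gripper=[1],
)

```text
t: 17.1
ee_pos: [0.6046, -0.3298, 0.124]
ee_rot: [0.0, -0.104, 0.995, 0.0]
force: [-0.2, -0.3, 0.7]
width: 0.0852
grip_force: 0.0
```

Request:
apply_moves(
  twist=[
    [0, 0, 0],
    [0, 0, 0],
    [0, 0, 0],
    [0, 0, 0],
    [0, 0, 0],
  ],
  delta_pos=[
    [0, -0.02, -0.8],
    [0, 0, -0.8],
    [0, 0, -0.5],
    [0, 0, -0.35],
    [0, 0, 0],
  ],
  gripper=[1, 1, 1, 1, 1],
)

```text
t: 17.6
ee_pos: [0.6045, -0.331, 0.0255]
ee_rot: [-0.0, -0.103, 0.995, 0.0]
force: [0.3, -0.0, 0.1]
width: 0.0858
grip_force: 0.0
```

Request:
apply_moves(
  twist=[
    [0, 0, 0],
    [0, 0, 0],
    [0, 0, 0],
    [0, 0, 0],
    [0, 0, 0],
  ],
  delta_pos=[
    [0, 0, 0],
    [0, 0, 0],
    [0, 0, 0],
    [0, 0, 0],
    [0, 0, 0],
  ],
  gripper=[1, 0.4, 0.4, 0.4, 0.4],
  grip_force=35,
)

```text
t: 18.1
ee_pos: [0.6048, -0.3315, 0.0264]
ee_rot: [0.001, -0.103, 0.995, -0.001]
force: [-0.0, 0.5, 4.5]
width: 0.0411
grip_force: 36.7
```

Request:
apply_moves(
  twist=[
    [0, 0, 0],
    [0, 0, 0],
    [0, 0, 0],
    [0, 0, 0],
  ],
  delta_pos=[
    [0, 0, 0],
    [0, 0, 0],
    [0, 0, 0],
    [0, 0, 0],
  ],
  gripper=[0.4, 0.4, 0.4, 0.4],
)

```text
t: 18.5
ee_pos: [0.6048, -0.3315, 0.0264]
ee_rot: [0.001, -0.103, 0.995, -0.001]
force: [-0.0, 0.1, 5.8]
width: 0.041
grip_force: 36.7
```

Request:
apply_moves(
  twist=[
    [0, 0, 0],
    [0, 0, 0],
    [0, 0, 0],
    [0, 0, 0],
    [0, 0, 0],
  ],
  delta_pos=[
    [0, 0, 0.3],
    [0, 0, 0.8],
    [0, 0, 1],
    [0, 0, 1],
    [0, 0, 1],
  ],
  gripper=[0.4, 0.4, 0.4, 0.4, 0.4],
)

```text
t: 19.0
ee_pos: [0.6037, -0.3308, 0.1909]
ee_rot: [-0.0, -0.103, 0.995, 0.0]
force: [1.0, -0.3, -0.2]
width: 0.0409
grip_force: 36.0
```

Request:
apply_moves(
  twist=[
    [0, 0, -0.4],
    [0, 0, -0.5],
    [0, 0, -0.5],
    [0, 0, -0.5],
    [0, 0, -0.5],
  ],
  delta_pos=[
    [-0.2, 0.5, 0],
    [-0.3, 1, 0],
    [-0.3, 1, 0],
    [-0.3, 1, 0],
    [-0.3, 1, 0],
  ],
  gripper=[0.4, 0.4, 0.4, 0.4, 0.4],
)

```text
t: 19.5
ee_pos: [0.5471, -0.1496, 0.1895]
ee_rot: [-0.0, 0.024, 1.0, 0.0]
force: [1.2, 0.2, -0.5]
width: 0.0411
grip_force: 36.1
```

Request:
apply_moves(
  twist=[
    [0, 0, -0.3],
    [0, 0, 0],
    [0, 0, 0],
    [0, 0, 0],
    [0, 0, 0],
  ],
  delta_pos=[
    [-0.3, 1, 0],
    [-0.3, 1, 0],
    [-0.3, 1, 0],
    [-0.3, 1, 0],
    [-0.3, 1, 0],
  ],
  gripper=[0.4, 0.4, 0.4, 0.4, 0.4],
)

```text
t: 20.0
ee_pos: [0.4872, 0.0504, 0.1897]
ee_rot: [0.0, 0.038, 0.999, 0.0]
force: [0.4, 0.2, -1.0]
width: 0.0409
grip_force: 36.0
```

Request:
apply_moves(
  twist=[
    [0, 0, 0],
    [0, 0, 0],
    [0, 0, 0],
    [0, 0, 0],
    [0, 0, 0],
  ],
  delta_pos=[
    [-0.3, 1, 0],
    [-0.1, 1, 0],
    [0, 1, 0],
    [0, 1, 0],
    [0, 0.3, 0],
  ],
  gripper=[0.4, 0.4, 0.4, 0.4, 0.4],
)

```text
t: 20.5
ee_pos: [0.4717, 0.2243, 0.1896]
ee_rot: [0.0, 0.037, 0.999, 0.001]
force: [0.1, -0.7, -1.2]
width: 0.0407
grip_force: 36.0
```

Request:
apply_moves(
  twist=[
    [0, 0, 0],
    [0, 0, 0],
    [0, 0, 0],
  ],
  delta_pos=[
    [0, 0, 0],
    [0, 0, 0],
    [0, 0, 0],
  ],
  gripper=[0.4, 0.4, 0.4],
)

```text
t: 20.8
ee_pos: [0.4721, 0.2195, 0.1893]
ee_rot: [-0.0, 0.039, 0.999, -0.0]
force: [-0.3, -0.3, -0.7]
width: 0.0411
grip_force: 36.0
```

Request:
apply_moves(
  twist=[
    [0, 0, 0],
    [0, 0, 0],
    [0, 0, 0],
    [0, 0, 0],
    [0, 0, 0],
  ],
  delta_pos=[
    [0, 0.11, -0.7],
    [0, 0, -0.75],
    [0, 0, 0],
    [0, 0, 0],
    [0, 0, 0],
  ],
  gripper=[0.4, 0.4, 0.4, 0.4, 0.4],
)

```text
t: 21.3
ee_pos: [0.4735, 0.225, 0.1329]
ee_rot: [0.001, 0.039, 0.999, 0.0]
force: [0.1, -0.8, -1.1]
width: 0.041
grip_force: 36.0
```

```bash
python3 - <<'E'
from ov import *
from cell import robot
s=robot.state();print(s["ee_pos"],s["force"],s["width"])
im={c:imaging.get_image(c) for c in("scene","top")}
x,y,z=s["ee_pos"];b=z-.0264;p=np.radians(-4.5)
cl=[rect(x,y,b,.042,.042,p),rect(x,y,b+.02,.042,.042,p),rect(.4715,.224,.063,.047,.047,p),rect(.4715,.224,.084,.061,.061,p),ring(.588,.2585,.063,.027),ring(.588,.2585,.162,.026)]
draw(im,cl,[("scene",210,100,72,54),("top",170,175,60,45),("scene",210,125,48,36),("scene",225,80,80,60)],"pics/f1.png")
E
```

```text
[0.4734743  0.22502024 0.13286443] [ 0.0941969  -0.82369785 -1.0502306 ] 0.041043530124321374
```

View pics/f1.png

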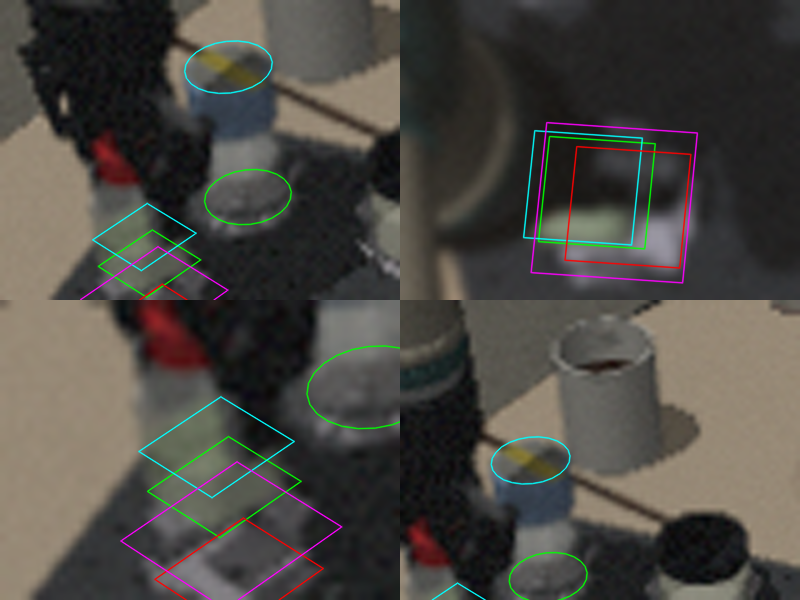

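Request:
apply_moves(
  twist=[
    [0, 0, 0],
    [0, 0, 0],
    [0, 0, 0],
    [0, 0, 0],
    [0, 0, 0],
  ],
  delta_pos=[
    [-0.05, -0.025, -0.3],
    [0, 0, -0.2],
    [0, 0, -0.15],
    [0, 0, 0],
    [0, 0, 0],
  ],
  gripper=[0.4, 0.4, 0.4, 0.4, 0.4],
)

```text
t: 21.9
ee_pos: [0.4704, 0.2244, 0.1055]
ee_rot: [0.0, 0.038, 0.999, 0.0]
force: [-0.3, -0.6, 0.1]
width: 0.0407
grip_force: 36.0
```

Request:
apply_moves(
  twist=[
    [0, 0, 0],
    [0, 0, 0],
    [0, 0, 0],
    [0, 0, 0],
  ],
  delta_pos=[
    [0, 0, -0.15],
    [0, 0, -0.15],
    [0, 0, 0],
    [0, 0, 0],
  ],
  gripper=[0.4, 0.4, 0.4, 0.4],
)

```text
t: 22.3
ee_pos: [0.4707, 0.2243, 0.0932]
ee_rot: [0.0, 0.038, 0.999, 0.0]
force: [2.4, 0.2, -1.0]
width: 0.0411
grip_force: 36.0
```

Request:
apply_moves(
  twist=[
    [0, 0, 0],
    [0, 0, 0],
    [0, 0, 0],
    [0, 0, 0],
  ],
  delta_pos=[
    [0.03, 0, -0.05],
    [0, 0, -0.03],
    [0, 0, -0.03],
    [0, 0, 0],
  ],
  gripper=[0.4, 0.4, 0.4, 0.4],
)

```text
t: 22.7
ee_pos: [0.4709, 0.2243, 0.0894]
ee_rot: [-0.0, 0.038, 0.999, -0.0]
force: [-1.5, -0.8, 4.4]
width: 0.0408
grip_force: 36.5
```

Request:
apply_moves(
  twist=[
    [0, 0, 0],
    [0, 0, 0],
    [0, 0, 0],
    [0, 0, 0],
    [0, 0, 0],
  ],
  delta_pos=[
    [0, 0, 0],
    [0, 0, 0],
    [0, 0, 0],
    [0, 0, 0.2],
    [0, 0, 0.5],
  ],
  gripper=[0.8, 0.8, 0.8, 0.8, 0.8],
)

```text
t: 23.2
ee_pos: [0.47, 0.2239, 0.116]
ee_rot: [-0.002, 0.038, 0.999, -0.001]
force: [0.6, 0.1, 0.8]
width: 0.0687
grip_force: 0.0
```

Request:
apply_moves(
  twist=[
    [0, 0, 0],
    [0, 0, 0],
    [0, 0, -1],
    [0, 0, -1],
    [0, 0, -1],
  ],
  delta_pos=[
    [0, 0, 1],
    [0, 0, 1],
    [0, -0.4, 0.3],
    [0, -1, 0],
    [0, -1, 0],
  ],
  gripper=[0.8, 0.8, 0.8, 0.8, 0.8],
)

```text
t: 23.7
ee_pos: [0.4718, 0.1278, 0.2103]
ee_rot: [0.001, 0.195, 0.981, 0.0]
force: [-0.5, -0.5, -0.4]
width: 0.0681
grip_force: 0.0
```

Request:
apply_moves(
  twist=[
    [0, 0, -1],
    [0, 0, -1],
    [0, 0, -1],
    [0, 0, -1],
    [0, 0, -1],
  ],
  delta_pos=[
    [0, -1, 0],
    [0, -1, 0],
    [0, -1, 0],
    [0, -1, 0],
    [0, -1, 0],
  ],
  gripper=[0.8, 0.8, 0.8, 0.8, 0.8],
)

```text
t: 24.2
ee_pos: [0.4712, -0.0733, 0.2096]
ee_rot: [0.001, 0.443, 0.896, 0.0]
force: [1.2, 0.4, 0.5]
width: 0.0685
grip_force: 0.0
```

Request:
apply_moves(
  twist=[
    [0, 0, -1],
    [0, 0, -1],
    [0, 0, -1],
    [0, 0, -1],
    [0, 0, -1],
  ],
  delta_pos=[
    [-0.1, -1, 0],
    [-0.1, -1, 0],
    [-0.1, -1, 0],
    [-0.2, -1, 0],
    [-0.2, -1, 0],
  ],
  gripper=[0.8, 0.8, 0.8, 0.8, 0.8],
)

```text
t: 24.7
ee_pos: [0.443, -0.2734, 0.2095]
ee_rot: [0.0, 0.66, 0.751, 0.0]
force: [0.7, -0.7, -0.3]
width: 0.0682
grip_force: 0.0
```

Request:
apply_moves(
  twist=[
    [0, 0, -1],
    [0, 0, -0.9],
    [0, 0, 0],
    [0, 0, 0],
    [0, 0, 0],
  ],
  delta_pos=[
    [0, -1, 0],
    [0, -1, 0],
    [0, 0, 0],
    [0, 0, 0],
    [0, 0, 0],
  ],
  gripper=[0.6, 0.6, 0.6, 0.6, 0.6],
)

```text
t: 25.2
ee_pos: [0.4432, -0.3506, 0.209]
ee_rot: [-0.0, 0.73, 0.684, 0.0]
force: [0.1, 0.4, 0.5]
width: 0.051
grip_force: 0.0
```

```bash
python3 - <<'E'
from ov import *
from cell import robot
s=robot.state();print(s["ee_pos"],s["ee_rot"],s["force"],s["width"])
im={c:imaging.get_image(c) for c in("scene","top")}
p=np.radians(-4.5)
cl=[rect(.471,.2243,.063,.042,.042,p),rect(.471,.2243,.111,.042,.042,p),ring(.471,.2243,.152,.0155)]
tc=np.array([.443,-.3535]);d=np.array([.0737,.997])
tu=[np.array([[*(tc-d*.056),.0095],[*(tc+d*.056),.0095]]),np.array([[*(tc-d*.043),.0095],[tc[0]+.01,tc[1]-.043,.0095]]),rect(.5045,.109,.063,.034,.066,np.radians(16))]
draw(im,cl+tu,[("scene",220,120,80,60),("top",175,160,100,75),("scene",350,225,80,60),("top",370,180,80,60)],"pics/t1.png")
E
```

```text
[ 0.44319882 -0.35062239  0.20899058] [-4.66392665e-04  7.29716497e-01  6.83749618e-01  2.77058549e-04] [0.14204463 0.35805623 0.53882007] 0.05098453760680841
```

View pics/t1.png

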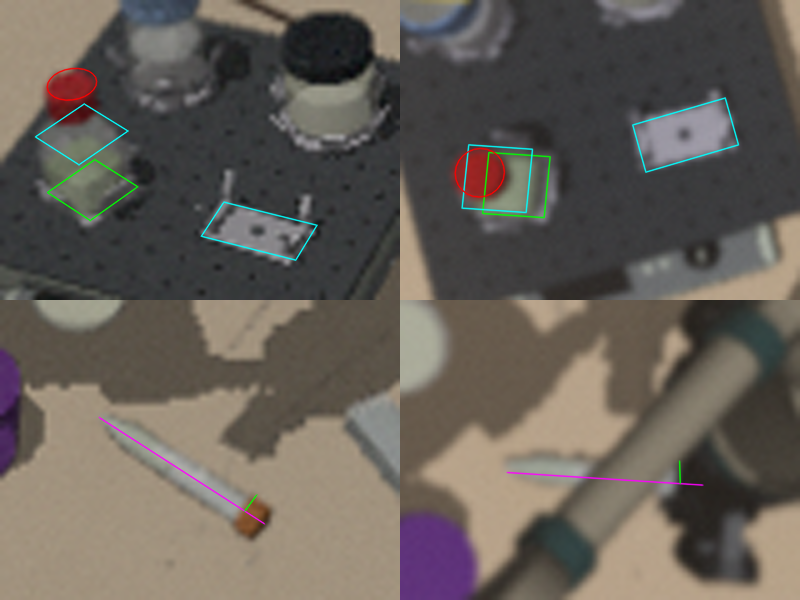

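Request:
apply_moves(
  twist=[
    [0, 0, -0.3],
    [0, 0, 0],
    [0, 0, 0],
    [0, 0, 0],
    [0, 0, 0],
  ],
  delta_pos=[
    [0.06, -0.06, -1],
    [0, 0, -1],
    [0, 0, -1],
    [0, 0, -1],
    [0, 0, -0.5],
  ],
  gripper=[0.6, 0.6, 0.6, 0.6, 0.6],
)

```text
t: 25.8
ee_pos: [0.4444, -0.3511, 0.0261]
ee_rot: [-0.003, 0.74, 0.673, -0.0]
force: [-1.1, 0.4, 1.1]
width: 0.0512
grip_force: 0.0
```

Request:
apply_moves(
  twist=[
    [0, 0, 0],
    [0, 0, 0],
    [0, 0, 0],
  ],
  delta_pos=[
    [0, 0, -0.3],
    [0, 0, 0],
    [0, 0, 0],
  ],
  gripper=[0.6, 0.6, 0.6],
)

```text
t: 26.1
ee_pos: [0.4467, -0.3544, 0.018]
ee_rot: [0.001, 0.74, 0.672, 0.0]
force: [1.0, -1.0, 0.8]
width: 0.0513
grip_force: 0.0
```

Request:
apply_moves(
  twist=[
    [0, 0, 0],
    [0, 0, 0],
    [0, 0, 0],
    [0, 0, 0],
    [0, 0, 0],
  ],
  delta_pos=[
    [0, 0.03, -0.2],
    [0, 0, -0.13],
    [0, 0, 0],
    [0, 0, 0],
    [0, 0, 0],
  ],
  gripper=[0.6, 0.6, 0.4, 0.1, 0.1],
  grip_force=25,
)

```text
t: 26.6
ee_pos: [0.4458, -0.353, 0.004]
ee_rot: [0.0, 0.741, 0.672, -0.0]
force: [-0.8, 0.1, 0.2]
width: 0.0155
grip_force: 25.2
```

Request:
apply_moves(
  twist=[
    [0, 0, 0],
    [0, 0, 0],
    [0, 0, 0],
    [0, 0, 0],
    [0, 0, 0],
  ],
  delta_pos=[
    [0, 0, 0],
    [0, 0, 0],
    [0, 0, 0],
    [0, 0, 0],
    [0, 0, 0],
  ],
  gripper=[0.1, 0.1, 0.1, 0.1, 0.1],
)

```text
t: 27.1
ee_pos: [0.4458, -0.353, 0.0039]
ee_rot: [0.0, 0.741, 0.672, -0.0]
force: [-0.1, -1.1, 2.2]
width: 0.0154
grip_force: 25.4
```

Request:
apply_moves(
  twist=[
    [0, 0, 0],
    [0, 0, 0],
    [0, 0, 0],
    [0, 0, 0],
    [0, 0, 0],
  ],
  delta_pos=[
    [0, 0, 0.3],
    [0, 0, 0.7],
    [0, 0, 1],
    [0, 0, 1],
    [0, 0, 1],
  ],
  gripper=[0.1, 0.1, 0.1, 0.1, 0.1],
)

```text
t: 27.6
ee_pos: [0.4457, -0.3526, 0.1659]
ee_rot: [0.0, 0.741, 0.672, 0.0]
force: [0.7, -1.1, -0.9]
width: 0.0157
grip_force: 25.2
```

Request:
apply_moves(
  twist=[
    [0, 0, 0.6],
    [0, 0, 0.6],
    [0, 0, 0.6],
    [0, 0, 0.6],
    [0, 0, 0.6],
  ],
  delta_pos=[
    [0.1, 0.5, 0],
    [0.1, 1, 0],
    [0.1, 1, 0],
    [0.15, 1, 0],
    [0.15, 1, 0],
  ],
  gripper=[0.1, 0.1, 0.1, 0.1, 0.1],
)

```text
t: 28.1
ee_pos: [0.4698, -0.1713, 0.1645]
ee_rot: [0.001, 0.626, 0.78, 0.0]
force: [0.2, -0.8, -1.3]
width: 0.0155
grip_force: 25.2
```

Request:
apply_moves(
  twist=[
    [0, 0, 0.6],
    [0, 0, 0],
    [0, 0, 0],
    [0, 0, 0],
    [0, 0, 0],
  ],
  delta_pos=[
    [0.15, 1, 0],
    [0.15, 1, 0],
    [0.15, 1, 0],
    [0.15, 1, 0],
    [0.15, 1, 0],
  ],
  gripper=[0.1, 0.1, 0.1, 0.1, 0.1],
)

```text
t: 28.6
ee_pos: [0.4999, 0.0289, 0.1645]
ee_rot: [0.0, 0.602, 0.799, 0.0]
force: [0.5, 0.1, -0.2]
width: 0.0151
grip_force: 25.2
```

Request:
apply_moves(
  twist=[
    [0, 0, 0],
    [0, 0, 0],
    [0, 0, 0],
    [0, 0, 0],
    [0, 0, 0],
  ],
  delta_pos=[
    [0.1, 1, 0],
    [0, 1, 0],
    [0, 0, 0],
    [0, 0, 0],
    [0, 0, 0],
  ],
  gripper=[0.1, 0.1, 0.1, 0.1, 0.1],
)

```text
t: 29.1
ee_pos: [0.5037, 0.1063, 0.164]
ee_rot: [0.0, 0.602, 0.799, -0.0]
force: [0.2, 0.1, -0.4]
width: 0.0155
grip_force: 25.2
```

Request:
apply_moves(
  twist=[
    [0, 0, 0],
    [0, 0, 0],
    [0, 0, 0],
    [0, 0, 0],
    [0, 0, 0],
  ],
  delta_pos=[
    [0.02, 0.07, -0.75],
    [0, 0, -0.75],
    [0, 0, 0],
    [0, 0, 0],
    [0, 0, 0],
  ],
  gripper=[0.1, 0.1, 0.1, 0.1, 0.1],
)

```text
t: 29.6
ee_pos: [0.5059, 0.1093, 0.1052]
ee_rot: [0.001, 0.602, 0.798, 0.001]
force: [0.3, -0.7, -0.4]
width: 0.0155
grip_force: 25.2
```

```bash
python3 - <<'E'
from ov import *
from cell import robot
s=robot.state();print(s["ee_pos"],s["ee_rot"],s["force"],s["width"])
im={c:imaging.get_image(c) for c in("scene","top")}
x,y,z=s["ee_pos"];p=np.radians(16)
cl=[rect(.5045,.109,.063,.034,.066,p),rect(x,y,z+.0055,.017,.112,p),rect(.5045,.109,.087,.035,.056,p)]
draw(im,cl,[("scene",235,130,72,54),("top",205,165,80,60),("scene",240,140,48,36),("top",220,175,48,36)],"pics/t2.png")
E
```

```text
[0.50593664 0.10926724 0.10521225] [0.00110363 0.60211426 0.79840864 0.00091615] [ 0.30684166 -0.73154803 -0.4147574 ] 0.015452383252616386
```

View pics/t2.png

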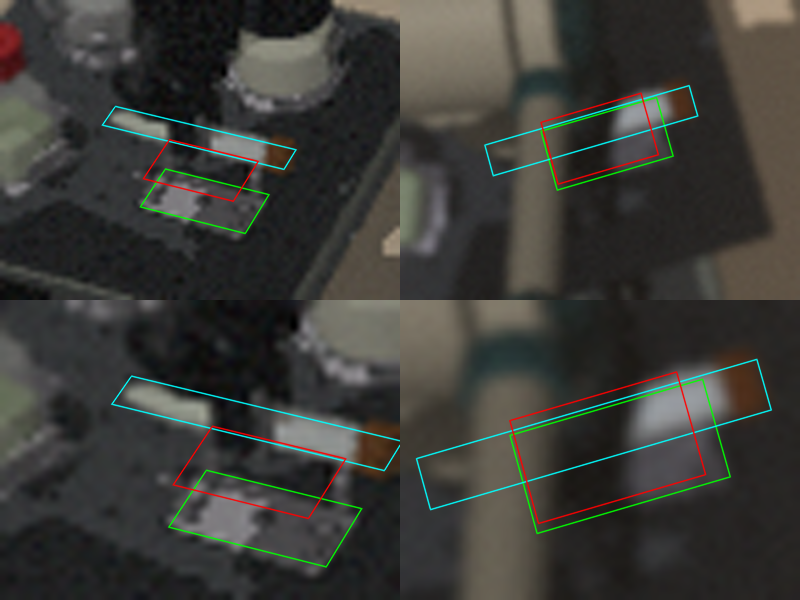

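Request:
apply_moves(
  twist=[
    [0, 0, 0],
    [0, 0, 0],
    [0, 0, 0],
    [0, 0, 0],
    [0, 0, 0],
  ],
  delta_pos=[
    [-0.03, 0, -0.25],
    [0, 0, -0.2],
    [0, 0, -0.15],
    [0, 0, 0],
    [0, 0, 0],
  ],
  gripper=[0.1, 0.1, 0.1, 0.1, 0.1],
)

```text
t: 30.2
ee_pos: [0.5032, 0.11, 0.0794]
ee_rot: [-0.0, 0.602, 0.799, -0.0]
force: [-0.7, -0.2, -0.3]
width: 0.0153
grip_force: 25.2
```

Request:
apply_moves(
  twist=[
    [0, 0, 0],
    [0, 0, 0],
    [0, 0, 0],
    [0, 0, 0],
  ],
  delta_pos=[
    [0, 0, -0.1],
    [0, 0, -0.07],
    [0, 0, 0],
    [0, 0, 0],
  ],
  gripper=[0.1, 0.1, 0.1, 0.1],
)

```text
t: 30.6
ee_pos: [0.5034, 0.1098, 0.073]
ee_rot: [0.0, 0.602, 0.799, -0.0]
force: [0.1, -0.4, 1.5]
width: 0.0155
grip_force: 25.4
```

Request:
apply_moves(
  twist=[
    [0, 0, 0],
    [0, 0, 0],
    [0, 0, 0],
  ],
  delta_pos=[
    [0.02, 0, -0.03],
    [0, 0, -0.02],
    [0, 0, 0],
  ],
  gripper=[0.1, 0.1, 0.1],
)

```text
t: 30.9
ee_pos: [0.5035, 0.1097, 0.0725]
ee_rot: [-0.0, 0.602, 0.799, -0.0]
force: [-4.8, -2.8, 13.5]
width: 0.0157
grip_force: 26.6
```

Request:
apply_moves(
  twist=[
    [0, 0, 0],
    [0, 0, 0],
    [0, 0, 0],
    [0, 0, 0],
    [0, 0, 0],
  ],
  delta_pos=[
    [0, 0, 0.04],
    [0, 0, 0],
    [0, 0, 0],
    [0, 0, 0.2],
    [0, 0, 0.5],
  ],
  gripper=[0.45, 0.45, 0.45, 0.45, 0.45],
)

```text
t: 31.4
ee_pos: [0.5027, 0.1098, 0.0994]
ee_rot: [-0.002, 0.602, 0.799, -0.001]
force: [-0.1, 0.1, 0.2]
width: 0.0384
grip_force: 0.0
```

Request:
apply_moves(
  twist=[
    [0, 0, 0],
    [0, 0, 0],
    [0, 0, 0],
    [0, 0, 0],
    [0, 0, 0],
  ],
  delta_pos=[
    [0, 0, 1],
    [0, 0, 1],
    [0, 0, 1],
    [0, -1, 0],
    [0, -1, 0],
  ],
  gripper=[0.45, 0.45, 0.45, 0.45, 0.45],
)

```text
t: 31.9
ee_pos: [0.5052, 0.0298, 0.2228]
ee_rot: [0.002, 0.6, 0.8, 0.001]
force: [0.9, -0.0, -0.4]
width: 0.0383
grip_force: 0.0
```

Request:
apply_moves(
  twist=[
    [0, 0, 0],
    [0, 0, 0],
    [0, 0, 0],
    [0, 0, 0],
    [0, 0, 0],
  ],
  delta_pos=[
    [0, -1, 0],
    [0, -1, 0],
    [0, -1, 0],
    [0, -1, 0],
    [0, 0, 0],
  ],
  gripper=[0.45, 0.45, 0.45, 0.45, 0.45],
)

```text
t: 32.4
ee_pos: [0.5045, -0.1348, 0.2208]
ee_rot: [0.001, 0.604, 0.797, -0.001]
force: [0.4, 0.1, 0.3]
width: 0.0385
grip_force: 0.0
```

```bash
python3 - <<'E'
from ov import *
from cell import robot
s=robot.state();print(s["t"],s["ee_pos"],s["force"])
im={c:imaging.get_image(c) for c in("scene","top")}
p=np.radians(16)
cl=[rect(.5045,.109,.078,.017,.112,p)]
draw(im,[],[("scene",220,100,120,90),("top",165,125,120,90)]+[("scene",225,135,80,60),("top",360,170,100,75)],"pics/end.png")
o={c:cv2.imread(f"pics/{c}0.png") for c in im}
for n in("dish","slide_box"): print(n,[(round(d["conf"],2),round(d["point"][0]*640,1),round(d["point"][1]*400,1)) for d in spotter.tip_of("top",n)[:1]+spotter.tip_of("scene",n)[:1]] if 0 else "")
E
```

```text
32.4 [ 0.50453973 -0.13483878  0.22077738] [0.36629964 0.11720684 0.30404466]
dish 
slide_box
```

View pics/end.png

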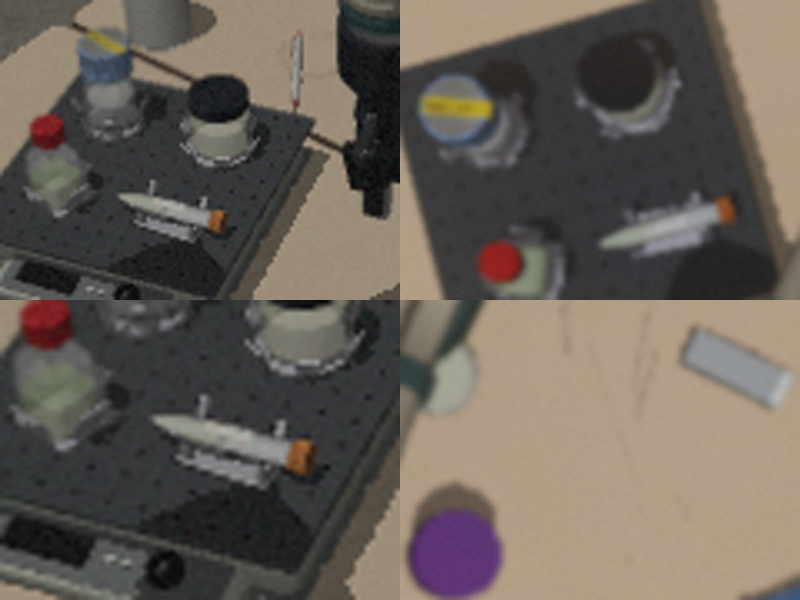

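The last picture shows all four samples seated and free of the gripper, with the dish and the slide box where they were. I am handing the job in.

```bash
python3 -c "
from cell import job; print(job.sign_off())"
```

```text
the job is handed in; nothing more can be done
None
```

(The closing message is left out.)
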